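Snap a clean filter cassette into the bench dust extractor

TASK

Take the clean filter cassette from its sloping stand and fit it in the open bay on top of the green dust extractor: hook its yellow tongue under the steel lip with the cassette tilted, swing it down flat, and push it past the spring clip until it snaps fully home with the clip sprung back over it. Leave the cup, the jar and the brush standing or lying where they are, and let go of the cassette.

Things in the scene. Friction and masses are not known exactly. Their poses are not given: they have to be found in the camera images.
- filter_grip (a point): Middle of the blue grip bar on the loose filter cassette (about 140 g), 33 mm above the cassette's flat underside. Axes: z out of its face, x from tongue edge to clip edge, y along the bar. Bar: 14 mm thick (x), 60 long (y), 34 high, top 50 mm over the underside. At the start it lies on the stand tilted 28 degrees, tongue edge low and towards the robot, so the bar leans towards the robot.
- filter_pad (a point): Clear top of the cassette's frame between bar and clip edge, a good place to push: 40 mm along x from the bar, 16 mm above the underside. The grey frame with white pleats is 105 (x) x 100 (y) x 16 mm thick, from x = -50 to +55 mm of the bar's middle.
- filter_tongue (a point): Tip of the cassette's yellow tongue: middle of its -x end, at the underside, 70 mm along -x and 33 mm below filter_grip in the cassette's axes. The tongue runs from x = -70 to -50 mm, 76 mm wide, 5 mm thick, level with the underside.
- filter_ledge (a point): Top of the yellow ledge at the cassette's other (+x) edge, which the clip holds: this point is the middle of its outer edge, 63 mm along x, 8 mm above the underside. The ledge is 8 mm long (x = 55 to 63), 44 mm wide.
- bay_seat (a point): Centre of the flat black seat on top of the fixed green extractor, 75 mm above the table; z up, x from lip to clip, y across. The fitted cassette lies flat here, underside centre on this point, x along this x (filter_tongue at x = -70 mm, filter_grip 33 mm up). Side walls 10 mm high at y = +-54 mm, 10 mm high stops at x = 57.5 beside the clip: 2 to 4 mm of play.
- lip (a point): Middle of the lower edge of the steel lip, 60 mm along -x from bay_seat and 12 mm above it, 90 mm wide. From here its underside falls to 8 mm above the seat at the wall behind it (x = -72). Top 16 mm above the seat. The tongue goes under it with the cassette tilted about 15 to 22 degrees, clip edge up; the cassette then swings down about the tongue's tip.
- clip_tooth (a point): Inner edge of the spring clip's tooth, underside: x = 58 mm from bay_seat and 9.5 mm above it at rest. The clip is a steel leaf 34 mm wide on the extractor's far face; above the tooth an orange lead-in slopes up and outward to 36 mm above the seat at x = 70. A snapped-in ledge lies 1.5 mm under the tooth.
- clip (a joint): Angle of the spring clip (rad): 0 at rest, grows as it is pushed outward (+x of the bay), springs back by itself. Passing the cassette's ledge bends it about 0.05 to 0.1 and takes about 4 to 12 N of push down near the clip edge.
- stand: Fixed wooden sloping stand that holds the cassette at the start; base 150 x 120 mm, origin at the middle of its underside. Its slope rises along its +x at 28 degrees, facing the robot. A low ledge below the tongue and low cheeks beside the frame hold the cassette; lift it off square to the slope.
- cup: Bisque-coloured clay cup, 76 mm across, 75 mm high, standing; origin at the middle of its underside. A bystander.
- jar: Glaze jar with white lid, 60 mm across, 85 mm high, standing; origin at the middle of its underside. A bystander.
- brush: Brush lying on the table; origin on its underside. A bystander.
Not all that is in view belongs to the job. Of the things that look like the part that bears bay_seat, the middle-sized one is meant.

How it is judged (in metres and radians):
On the way, in this order (a step that is already met when the one before it is completed fails the run):
1. the cassette is lifted off its stand (distance of filter_grip from where it was at the start of the episode above 0.06 m), for 0.1 s.
2. the tongue is under the lip while the cassette is still tilted, clip edge up (x of filter_tongue in the frame of bay_seat between -0.078 and -0.062 m and y of filter_tongue in the frame of bay_seat between -0.01 and 0.01 m and z of filter_tongue in the frame of bay_seat below 0.009 m and angle between filter_grip's own z axis and vertical above 0.08 rad), for 0.1 s.
At the end, for the whole second after the job is handed in: The cassette lies flat on the bay's seat (within 2.5 mm of height and 2 degrees), within 5 mm lengthways and 6 mm sideways of the bay's centre, its tongue under the lip, the spring clip sprung back to rest (under 0.03 rad) over its ledge, and the cassette let go (x of filter_grip in the frame of bay_seat between -0.005 and 0.005 m and y of filter_grip in the frame of bay_seat between -0.006 and 0.006 m and z of filter_grip in the frame of bay_seat between 0.03 and 0.0355 m and x of filter_tongue in the frame of bay_seat below -0.063 m and angle between filter_grip's own z axis and vertical below 0.035 rad and value of joint clip below 0.03 rad); the robot touches nothing.
It fails at once if the cup is pushed away or tipped (distance of cup from where it was at the start of the episode above 0.03 m or angle between cup's own z axis and vertical above 0.5 rad).
It fails at once if the jar is pushed away or tipped (distance of jar from where it was at the start of the episode above 0.03 m or angle between jar's own z axis and vertical above 0.5 rad).
It fails at once if the brush is pushed away (distance of brush from where it was at the start of the episode above 0.04 m).
It also fails if it takes over 61 s, if anything falls off the work surface, if the arm or the gripper's body presses on something with over 40 N, if the wrist force passes 120 N, or if a joint passes its speed limit or range.

ROBOT

A 6-joint arm with a two-finger parallel gripper is mounted at the origin on the work surface. World frame = base frame: x ahead of the robot, y to its left, z up, the work surface at z = 0. Lengths are in mm, angles in rad, forces in N, time in s.
With the tool pointing down it reaches from about 275 to 725 mm from the base axis. Payload 15.9 kg.
Tool frame: the origin (TCP) lies at the very end of the fingers, on their centre line; the grasp point (between the pads) lies 19 mm behind it; z points along the fingers, y is the line along which they close (so a half turn about z gives the same grasp; the last joint's range is limited). The gripper opens to 85 mm and grips with 20 to 120 N. Pads are 22 mm wide; open, the fingers measure 114 mm over their backs; the gripper's body (76 mm by 85 mm) begins 54 mm behind the grasp point. The pads swing forward as they close: fully open they stand 13 mm farther back than shut.
Start: joints at [-1.139, 0.213, -0.034, 1.323, 0, 1.571], TCP at [209.245, -454.094, 231.306] pointing down, gripper open.
Joint ranges: [-2.98, 2.98], [-0.74, 1.72], [-1.14, 1.35], [-2.1, 2.04], [-1.57, 1.44], [-3.14, 3.14]. Speed limits (rad/s): [1.89, 1.89, 2.39, 2.57, 3.14, 3.14].

INTERFACE

Orientations are given as a unit quaternion [w, x, y, z].
In Python, from bench import env gives the robot as it stands. The module is installed in compiled form; this text tells all that it offers.
- The arm moves only by the tool jog_arm, never from a script. Its argument "series" is a list of rows, each a list of 7 numbers: the opening, from 0 (shut) to 1 (fully open), then the shift along the tool's x, y, z in mm, then the turn, a rotation vector about the tool's x, y, z in degrees. In form: [[hand, x, y, z, ax, ay, az], ...]. A call has 1 to 12 rows; each row shifts and turns the commanded pose from where the row before left it, along the tool's axes as they then stand; what a row does not reach is not made up. A row lasts 1/12 s, in which the tool goes at most 41.7 mm and 7.16 degrees, less where a joint would pass 70% of its speed; a pose out of reach is approached as far as the arm can. A call is refused whole if a number of a shift passes 41.7 or a number of a turn 7.16, either way. A call with a gripper value outside its range is refused whole. The fingers move at their own pace and stop on an object; "newtons" is the grip in N (left out, the last holds). Time passes only in rows, so rows that do not move let the fingers close. It gives the time, the measured TCP pose, the force, the opening and the grip force at its end, in the units of the state.
- env.read_state(): the state, without advancing time (a new reading comes with each control period).
- env.camera(name): name is "side" or "top" or "wrist"; returns a dict with "frame" (384x512x3 uint8, red, green, blue), "vertical_fov" (degrees; the focal length in pixels is half the picture's height over the tangent of half this angle, whatever the lens; pixels are square), "cx", "cy" (the principal point, pixels), "dist_coeffs" ([k1, k2, p1, p2, k3] as OpenCV has them; the pictures are not rectified), "R" (3x3) and "t" (3): a world point X has camera coordinates R X + t. Camera axes: x right, y down, z forward; pixel columns grow to the right and rows downward; lengths in mm; the calibration is good to about 2 mm. A picture is of the moment at which its call begins. There is no depth.
- env.sign_off(): hands the job in; it is judged then, once.
The state is a dict: "time": time; "joint_positions": joint angles; "dq": joint speeds; "tau": joint torques, N m; "position": TCP position; "eef_rot": TCP orientation; "force": force on the tool from outside, world axes, zero at the start; "moment": the same for the moment, N m; "finger_gap": opening from 0.0 (shut) to 1.0 (fully open); "grip_force": force on a finger pad.
Only numpy, scipy, OpenCV 4.12 (cv2) and the standard library are available. Lean on these libraries where they do the work, as an engineer would, in place of code of your own. Each camera call takes 0.05 s, during which the arm holds its last target. There are 200 camera calls.

## Working session

There is one attempt and no reset: what is moved stays moved. The work goes in short steps, Python scripts to look and compute and a tool call to move; the robot and the scene stay as the last step left them, time stands still between calls to the robot, and variables do not carry over. Pictures are saved under pics/ and viewed, at most 13 in all, crops included, and the job is handed in when it is done.

Besides the shell and the picture viewer there is one more tool, called by a JSON object that holds its "method" and its "body". jog_arm: Moves the arm, as the interface text tells. Its arguments: {"type":"object","properties":{"series":{"type":"array","items":{"type":"array","items":{"type":"number"}}},"newtons":{"type":"number"}},"required":["series"]}

```bash
mkdir -p pics; cat > h.py <<'E'
from bench import env
import numpy as np, cv2
from scipy.spatial.transform import Rotation as Ro
def shot(n,fn=None):
    c=env.camera(n)
    f=c["frame"].shape[0]/2/np.tan(np.radians(c["vertical_fov"])/2)
    c["K"]=np.array([[f,0,c["cx"]],[0,f,c["cy"]],[0,0,1]]);c["d"]=np.array(c["dist_coeffs"],float)
    c["R"]=np.array(c["R"]);c["t"]=np.array(c["t"])
    if fn: cv2.imwrite("pics/"+fn,cv2.cvtColor(c["frame"],cv2.COLOR_RGB2BGR))
    return c
def ray(c,uv):
    p=cv2.undistortPoints(np.array([[uv]],float),c["K"],c["d"])[0,0]
    return -c["R"].T@c["t"], c["R"].T@np.array([p[0],p[1],1])
def onz(c,uv,z):
    o,d=ray(c,uv); return o+d*(z-o[2])/d[2]
def proj(c,X):
    return cv2.projectPoints(np.array(X,float).reshape(-1,3),cv2.Rodrigues(c["R"])[0],c["t"],c["K"],c["d"])[0][:,0]
def tri(obs):
    A=np.zeros((3,3));b=np.zeros(3)
    for c,uv in obs:
        o,d=ray(c,uv);d/=np.linalg.norm(d);P=np.eye(3)-np.outer(d,d);A+=P;b+=P@o
    X=np.linalg.solve(A,b);return X
E
python3 - <<'E'
from h import *
a=shot("top","top0.png");b=shot("side","side0.png")
im=np.hstack([cv2.imread("pics/top0.png"),cv2.imread("pics/side0.png")])
for c in(a,b):print(-c["R"].T@c["t"],c["vertical_fov"],c["d"])
s=env.read_state();print({k:s[k] for k in("time","position","eef_rot","finger_gap","force")})
E
```

```text
[ 429.31061073  -92.40699992 1051.97198934] 53.51526638400564 [-0.08256931  0.          0.          0.          0.        ]
[-37.65790771 763.22406537 660.00540366] 45.80099837788215 [-0.10796908  0.          0.          0.          0.        ]
{'time': 0.1, 'position': array([ 209.13860924, -453.83101527,  230.86575919]), 'eef_rot': array([-4.85114901e-04,  9.76782346e-01,  2.14233524e-01, -1.03682490e-04]), 'finger_gap': 1.001459052903087, 'force': array([-1.1367089 ,  0.1065501 ,  0.19566208])}
```

View pics/top0.png

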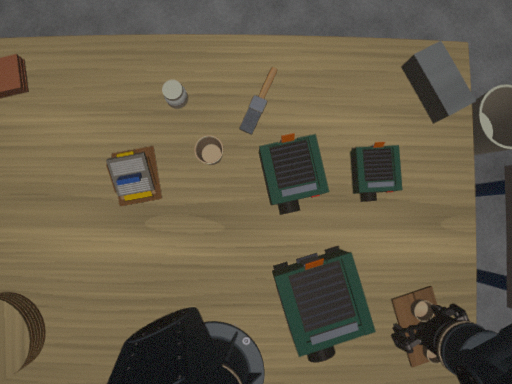

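View pics/side0.png

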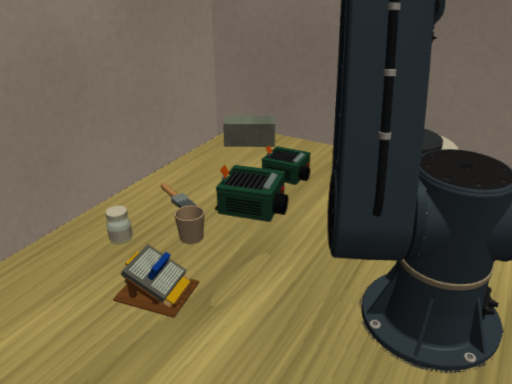

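The top view shows the cassette on its stand at about (132,178) with the blue bar at (129,180). The middle-sized extractor is at (293,170), with its lip at (299,190) and orange clip at (288,138). Next I'll get enlarged crops and colour masks.

```bash
cat > m.py <<'E'
from h import *
def masks(c,box):
    x0,y0,x1,y1=box
    hsv=cv2.cvtColor(c["frame"],cv2.COLOR_RGB2HSV)
    out={}
    for n,lo,hi in(("blue",(105,120,50),(125,255,255)),("yellow",(20,200,130),(32,255,255)),("orange",(5,190,120),(16,255,255)),("steel",(85,15,100),(125,90,255))):
        m=cv2.inRange(hsv,lo,hi);k=np.zeros_like(m);k[y0:y1,x0:x1]=m[y0:y1,x0:x1]
        nn,l,st,ce=cv2.connectedComponentsWithStats(k)
        out[n]=[(st[i,4],ce[i].round(1).tolist(),cv2.boxPoints(cv2.minAreaRect(np.argwhere(l==i)[:,::-1].astype(np.float32))).round(1).tolist()) for i in range(1,nn) if st[i,4]>12]
    return out
E
python3 - <<'E'
from m import *
a=shot("top");b=shot("side")
for c,bx in((a,(100,140,165,210)),(a,(250,125,335,215)),(b,(110,240,205,315)),(b,(205,155,295,225))):
    for k,v in masks(c,bx).items():
        for q in v: print(k,q)
    print()
f=a["frame"][:,:,::-1]
p=[cv2.resize(f[140:212,100:170],(400,411),interpolation=2),cv2.resize(f[128:216,254:334],(400,440),interpolation=2)]
p=[cv2.copyMakeBorder(q,0,440-q.shape[0],0,0,0) for q in p]
cv2.imwrite("pics/crop1.png",np.hstack(p))
E
```

```text
blue (np.int32(118), [128.0, 180.0], [[116.4000015258789, 178.89999389648438], [138.3000030517578, 174.5], [139.5, 180.5], [117.5999984741211, 184.89999389648438]])
yellow (np.int32(37), [124.2, 153.9], [[116.69999694824219, 154.3000030517578], [131.8000030517578, 151.1999969482422], [132.3000030517578, 153.3000030517578], [117.0999984741211, 156.39999389648438]])
yellow (np.int32(131), [137.6, 195.4], [[123.69999694824219, 195.3000030517578], [150.5, 190.39999389648438], [151.39999389648438, 195.3000030517578], [124.5999984741211, 200.1999969482422]])

orange (np.int32(73), [287.5, 137.5], [[281.0, 135.8000030517578], [292.8999938964844, 133.39999389648438], [294.0, 139.1999969482422], [282.1000061035156, 141.60000610351562]])
steel (np.int32(193), [298.9, 189.2], [[281.3999938964844, 190.1999969482422], [315.0, 182.8000030517578], [316.20001220703125, 188.39999389648438], [282.6000061035156, 195.89999389648438]])

blue (np.int32(192), [158.2, 265.2], [[145.8000030517578, 275.29998779296875], [164.39999389648438, 250.5], [170.3000030517578, 255.0], [151.6999969482422, 279.79998779296875]])
yellow (np.int32(34), [131.6, 257.5], [[126.0, 262.0], [136.5, 251.5], [138.0, 253.0], [127.5, 263.5]])
yellow (np.int32(253), [177.6, 289.6], [[165.60000610351562, 297.8999938964844], [182.0, 275.6000061035156], [189.60000610351562, 281.20001220703125], [173.10000610351562, 303.5]])

orange (np.int32(58), [224.4, 170.7], [[219.10000610351562, 167.89999389648438], [224.3000030517578, 164.8000030517578], [229.39999389648438, 173.39999389648438], [224.3000030517578, 176.39999389648438]])
```

View pics/crop1.png

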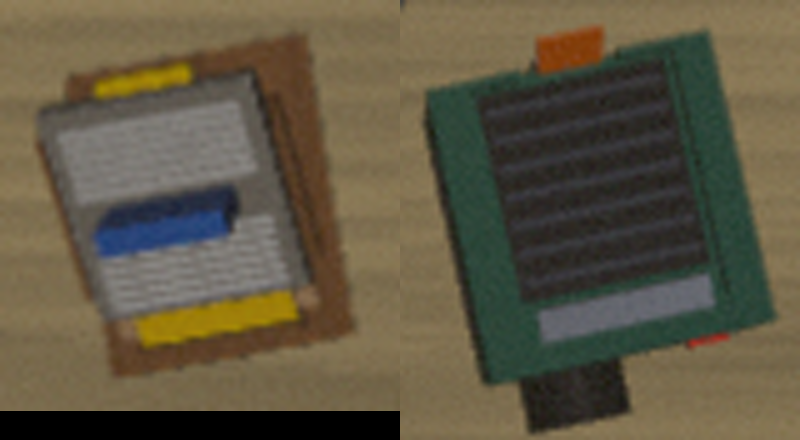

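```bash
python3 - <<'E'
from m import *
a=shot("top");b=shot("side")
print(a["K"][0,0])
tg=tri([(a,(137.6,195.4)),(b,(177.6,289.6))]);lg=tri([(a,(124.2,153.9)),(b,(131.6,257.5))]);bl=tri([(a,(128.6,178)),(b,(158.2,265.2))])
print("tongue",tg,"ledge",lg,"blue",bl,np.linalg.norm(tg-lg), np.degrees(np.arcsin((lg-tg)[2]/np.linalg.norm(tg-lg))),"yaw",np.degrees(np.arctan2(*(lg-tg)[[1,0]])))
for n,p,q,z in(("bartop",(116.4,178.9),(138.3,174.5),110),("tongue",(123.7,195.3),(150.5,190.4),tg[2]),("lipfront",(281.4,190.2),(315,182.8),91),("lipback",(282.6,195.9),(316.2,188.4),91),("orangetop",(281,135.8),(292.9,133.4),111),("orangelow",(282.1,141.6),(294,139.2),88)):
    P,Q=onz(a,p,z),onz(a,q,z);d=P-Q;print(n,P,Q,(P+Q)/2,"len",np.linalg.norm(d),"xyaw",np.degrees(np.arctan2(-d[0],d[1])))
print("orange tri",tri([(a,(287.5,137.5)),(b,(224.4,170.7))]))
E
```

```text
380.79479192685307
tongue [482.61392726 205.66758494  20.41081161] ledge [586.27252747 225.88624394  79.26199443] blue [523.56239992 213.52498892  75.15810285] 120.9022799057828 29.128275374302337 yaw 11.036994927024276
bartop [517.47029543 233.0822044  110.        ] [528.65144888 178.11204982 110.        ] [523.06087216 205.59712711 110.        ] len 56.09577602645508 xyaw 11.497346745291532
tongue [481.13019828 242.78047004  20.41081161] [494.82189776 169.45167184  20.41081161] [487.97604802 206.11607094  20.41081161] len 74.59608086046266 xyaw 10.576284707772723
lipfront [ 492.47506248 -179.90747503   91.        ] [ 511.81144314 -265.70820524   91.        ] [ 502.14325281 -222.80784013   91.        ] len 87.95260611244653 xyaw 12.700223068540824
lipback [ 478.02708594 -182.95291842   91.        ] [ 497.53766138 -268.70744673   91.        ] [ 487.78237366 -225.83018257   91.        ] len 87.94601571607542 xyaw 12.817549872694762
orangetop [ 627.75642888 -177.21592742  111.        ] [ 634.17178081 -207.16788654  111.        ] [ 630.96410484 -192.19190698  111.        ] len 30.63130090560845 xyaw 12.089407267229902
orangelow [ 617.5612834  -182.09126675   88.        ] [ 624.10165786 -212.74560203   88.        ] [ 620.83147063 -197.41843439   88.        ] len 31.34429404860761 xyaw 12.043974815175321
orange tri [ 626.76640803 -194.54829556   98.48209066]
```

```bash
cat > p.py <<'E'
from h import *
def Rt(yaw,tilt):  # tool rotation for cassette yaw/tilt (deg): tool x=Y, y=X, z=-Z
    Q=(Ro.from_euler("z",yaw,degrees=True)*Ro.from_euler("y",-tilt,degrees=True)).as_matrix()
    return Ro.from_matrix(np.c_[Q[:,1],Q[:,0],-Q[:,2]]),Q
def cur():
    s=env.read_state();q=s["eef_rot"];return s["position"],Ro.from_quat([q[1],q[2],q[3],q[0]]),s
def plan(p0,R0,p1,R1,N):
    w=(R0.inv()*R1).as_rotvec()/N
    S=sum(Ro.from_rotvec(w*k).as_matrix() for k in range(N))
    d=np.linalg.solve(R0.as_matrix()@S,p1-p0)
    print(N,"x",d.round(1),np.degrees(w).round(2))
def go(p1,yaw,tilt,N):
    p,R,s=cur();plan(p,R,np.array(p1,float),Rt(yaw,tilt)[0],N)
E
python3 -c "
from p import *
go([525,-215,300],12.4,0,14)"
```

```text
14 x [28.  12.3 -4.9] [-0.   -0.   -5.55]
```

{"method": "jog_arm", "body": {"series": [[1,28,12.3,-4.9,0,0,-5.55],[1,28,12.3,-4.9,0,0,-5.55],[1,28,12.3,-4.9,0,0,-5.55],[1,28,12.3,-4.9,0,0,-5.55],[1,28,12.3,-4.9,0,0,-5.55],[1,28,12.3,-4.9,0,0,-5.55],[1,28,12.3,-4.9,0,0,-5.55],[1,28,12.3,-4.9,0,0,-5.55],[1,28,12.3,-4.9,0,0,-5.55],[1,28,12.3,-4.9,0,0,-5.55],[1,28,12.3,-4.9,0,0,-5.55],[1,28,12.3,-4.9,0,0,-5.55]]}}

```text
time: 1.3
position: [505.7, -271.4, 290.0]
eef_rot: [-0.0, 0.697, 0.717, -0.0]
force: [0.5, -0.2, 0.5]
finger_gap: 0.998
grip_force: 0.0
```

{"method": "jog_arm", "body": {"series": [[1,28,12.3,-4.9,0,0,-5.55],[1,28,12.3,-4.9,0,0,-5.55],[1,0,0,0,0,0,0],[1,0,0,0,0,0,0],[1,0,0,0,0,0,0]]}}

```text
time: 1.72
position: [525.2, -215.3, 299.7]
eef_rot: [-0.0, 0.627, 0.779, -0.0]
force: [-0.3, 0.0, 0.0]
finger_gap: 1.003
grip_force: 0.0
```

```bash
python3 -c "
from p import *
p,R,s=cur();print(p,R.as_matrix().round(3),s['joint_positions'],s['time'])
c=shot('wrist','w1.png');print(-c['R'].T@c['t'],c['R'].round(3))"
```

```text
[ 525.19018564 -215.27124477  299.73511709] [[-0.215  0.977 -0.   ]
 [ 0.977  0.215 -0.   ]
 [-0.    -0.    -1.   ]] [-3.88854641e-01  3.64639448e-01  3.42258589e-01  1.54864413e+00
 -2.69970806e-04  9.65555268e-01] 1.7167
[ 509.5359508  -142.28321077  441.50524479] [[ 0.977  0.214 -0.001]
 [ 0.205 -0.935  0.288]
 [ 0.061 -0.282 -0.958]]
```

View pics/w1.png

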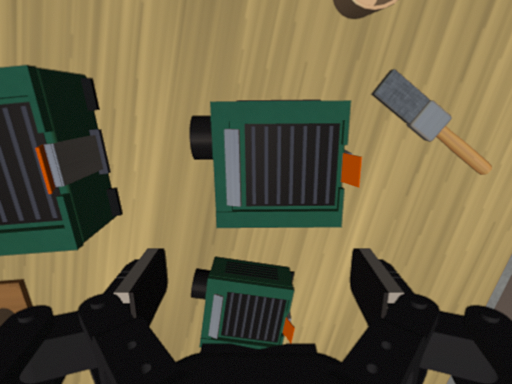

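The wrist view shows the middle extractor at (281,164), its grey lip at (232,168) and the orange clip at (351,170), so I can measure these.

```bash
python3 - <<'E'
from m import *
c=shot("wrist")
M=masks(c,(205,95,370,230))
for k in("steel","orange"):
    for q in M[k]: print(k,q)
s=max(M["steel"],key=lambda q:q[0]);o=max(M["orange"],key=lambda q:q[0])
def W(b,z): return [onz(c,q,z) for q in sorted(b)]
L=W(s[2],91);O1=W(o[2],111)
# lip: right two corners=front edge
F=(L[2]+L[3])/2;B=(L[0]+L[1])/2
d=L[2]-L[3]; d=d if d[1]>0 else -d
print("lip front",F,"back",B,"len",np.linalg.norm(d),"yaw",np.degrees(np.arctan2(-d[0],d[1])))
Ot=(O1[2]+O1[3])/2;d=O1[2]-O1[3]; d=d if d[1]>0 else -d
Olow=(lambda q:(q[0]+q[1])/2)(W(o[2],86));print("orange top",Ot,np.linalg.norm(d),"yaw",np.degrees(np.arctan2(-d[0],d[1])),"low",Olow)
print("yaw lip-orange",np.degrees(np.arctan2(*(Ot-F)[[1,0]])),np.linalg.norm((Ot-F)[:2]))
# green body top outline
hsv=cv2.cvtColor(c["frame"],cv2.COLOR_RGB2HSV)
m=cv2.inRange(hsv,(65,60,30),(90,255,255));m[:95]=0;m[235:]=0;m[:,:195]=0;m[:,375:]=0
r=cv2.minAreaRect(np.argwhere(m>0)[:,::-1].astype(np.float32));print(r)
E
```

```text
steel (np.int32(1054), [232.1, 166.2], [[223.8000030517578, 129.0], [237.89999389648438, 128.60000610351562], [240.1999969482422, 205.0], [226.1999969482422, 205.39999389648438]])
orange (np.int32(552), [351.4, 169.0], [[340.79998779296875, 184.8000030517578], [343.1000061035156, 152.8000030517578], [361.79998779296875, 154.10000610351562], [359.5, 186.1999969482422]])
lip front [ 503.52318864 -219.72153946   91.        ] back [ 487.92433432 -223.60602507   91.        ] len 88.80320078359713 yaw 12.999156885521753
orange top [ 632.55470709 -189.69963864  111.        ] 35.3803553275391 yaw 13.683832554241205 low [ 620.17695765 -196.36255639   86.        ]
yaw lip-orange 13.098031096327288 132.47810114050554
((280.0, 163.0), (139.99996948242188, 125.99998474121094), -0.0)
```

```bash
python3 -c "
from p import *
g=np.array([522.5,213.5,73.5]);R,Q=Rt(11,28);Z=Q[:,2]
pre=g+100*Z;print(pre)
go(pre,11,28,18)"
```

```text
[476.41539521 204.54206027 161.79475929]
18 x [23.4  0.3  8. ] [-1.56 -0.02  0.07]
```

{"method": "jog_arm", "body": {"series": [[0.65,23.4,0.3,8,-1.56,0,0.07],[0.65,23.4,0.3,8,-1.56,0,0.07],[0.65,23.4,0.3,8,-1.56,0,0.07],[0.65,23.4,0.3,8,-1.56,0,0.07],[0.65,23.4,0.3,8,-1.56,0,0.07],[0.65,23.4,0.3,8,-1.56,0,0.07],[0.65,23.4,0.3,8,-1.56,0,0.07],[0.65,23.4,0.3,8,-1.56,0,0.07],[0.65,23.4,0.3,8,-1.56,0,0.07]]}}

```text
time: 2.57
position: [490.7, -7.0, 228.5]
eef_rot: [0.077, 0.627, 0.769, 0.096]
force: [1.0, -0.8, -0.3]
finger_gap: 0.65
grip_force: 0.0
```

{"method": "jog_arm", "body": {"series": [[0.65,23.4,0.3,8,-1.56,0,0.07],[0.65,23.4,0.3,8,-1.56,0,0.07],[0.65,23.4,0.3,8,-1.56,0,0.07],[0.65,23.4,0.3,8,-1.56,0,0.07],[0.65,23.4,0.3,8,-1.56,0,0.07],[0.65,23.4,0.3,8,-1.56,0,0.07],[0.65,23.4,0.3,8,-1.56,0,0.07],[0.65,23.4,0.3,8,-1.56,0,0.07],[0.65,23.4,0.3,8,-1.56,0,0.07],[0.65,0,0,0,0,0,0],[0.65,0,0,0,0,0,0],[0.65,0,0,0,0,0,0]]}}

```text
time: 3.57
position: [476.0, 204.2, 163.2]
eef_rot: [0.152, 0.616, 0.749, 0.189]
force: [0.9, 0.3, 1.2]
finger_gap: 0.651
grip_force: 0.0
```

```bash
python3 -c "
from m import *
from p import *
p,R,s=cur();print(p,R.as_matrix().round(3),s['joint_positions'],s['time'],s['finger_gap'])
c=shot('wrist','w2.png')
M=masks(c,(0,0,512,384))
for k in('blue','yellow'):
  for q in M[k]: print(k,q)
g=np.array([522.5,213.5,73.5]);R,Q=Rt(11,28)
for X in([-7,-30,50],[7,-30,50],[-7,30,50],[7,30,50],[-70,-38,5],[-70,38,5],[63,-22,8],[63,22,8]): print(X,proj(c,g+Q@(np.array(X)-[0,0,33])).round(1))
"
```

```text
[476.03424195 204.21430378 163.17090126] [[-0.194  0.866  0.461]
 [ 0.981  0.169  0.096]
 [ 0.005  0.47  -0.882]] [ 0.4845049  -0.11330456 -0.69449637  0.51625626 -0.13031855  1.83000325] 3.5667 0.6507125958678287
blue (np.int32(1305), [259.2, 198.5], [[251.0, 162.0], [268.0, 162.0], [268.0, 236.0], [251.0, 236.0]])
yellow (np.int32(1616), [190.8, 184.0], [[178.5, 144.0], [198.6999969482422, 143.10000610351562], [202.5, 225.0], [182.3000030517578, 225.89999389648438]])
yellow (np.int32(315), [325.7, 186.8], [[320.70001220703125, 210.0], [324.0, 163.60000610351562], [330.6000061035156, 164.0], [327.29998779296875, 210.5]])
[-7, -30, 50] [[249.3 239.2]]
[7, -30, 50] [[267.1 239.2]]
[-7, 30, 50] [[248.6 164.2]]
[7, 30, 50] [[267.7 164.2]]
[-70, -38, 5] [[183.3 226.9]]
[-70, 38, 5] [[177.3 145.3]]
[63, -22, 8] [[327.3 211.7]]
[63, 22, 8] [[330.4 164.1]]
```

View pics/w2.png

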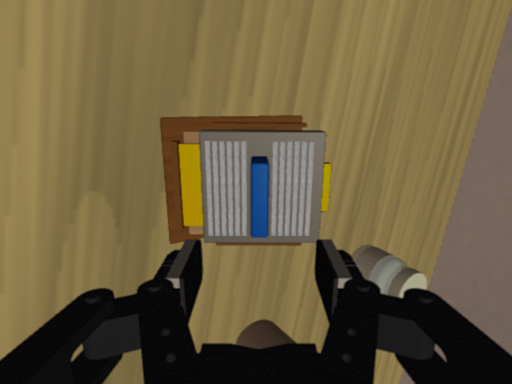

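The wrist view shows the bar at (259,199). It matches the prediction to about 2 px, so I'll descend square to the slope.

```bash
python3 -c "
from p import *
g=np.array([522.9,214.8,73.5]);R,Q=Rt(11,28);Z=Q[:,2]
go(g-13*Z,11,28,10)"
```

```text
10 x [ 0.1 -0.  11.5] [ 0.01 -0.03 -0.  ]
```

{"method": "jog_arm", "body": {"series": [[0.65,0.1,0,11.5,0,0,0],[0.65,0.1,0,11.5,0,0,0],[0.65,0.1,0,11.5,0,0,0],[0.65,0.1,0,11.5,0,0,0],[0.65,0.1,0,11.5,0,0,0],[0.65,0.1,0,11.5,0,0,0],[0.65,0.1,0,11.5,0,0,0],[0.65,0.1,0,11.5,0,0,0],[0.65,0.1,0,11,0,0,0],[0.65,0.1,0,10,0,0,0],[0.65,0,0,0,0,0,0],[0.65,0,0,0,0,0,0]]}}

```text
time: 4.62
position: [528.0, 215.8, 63.3]
eef_rot: [0.152, 0.617, 0.749, 0.189]
force: [-0.1, 0.2, 0.4]
finger_gap: 0.647
grip_force: 0.0
```

{"method": "jog_arm", "body": {"series": [[0,0,0,0,0,0,0],[0,0,0,0,0,0,0],[0,0,0,0,0,0,0],[0,0,0,0,0,0,0],[0,0,0,0,0,0,0],[0,0,0,0,0,0,0],[0,0,0,0,0,0,0],[0,0,0,0,0,0,0],[0,0,0,0,0,0,0],[0,0,0,0,0,0,0]], "newtons": 70}}

```text
time: 5.45
position: [527.9, 216.9, 64.2]
eef_rot: [0.152, 0.616, 0.749, 0.19]
force: [-6.4, -3.2, 12.0]
finger_gap: 0.153
grip_force: 68.5
```

{"method": "jog_arm", "body": {"series": [[0,0,0,-5,0,0,0],[0,0,0,-10,0,0,0],[0,0,0,-15,0,0,0],[0,0,0,-15,0,0,0],[0,0,0,-15,0,0,0],[0,0,0,-20,0,0,0],[0,0,0,-25,0,0,0],[0,0,0,-25,0,0,0],[0,0,0,-20,0,0,0],[0,0,0,-10,0,0,0],[0,0,0,0,0,0,0],[0,0,0,0,0,0,0]]}}

```text
time: 6.45
position: [454.0, 201.6, 204.9]
eef_rot: [0.152, 0.616, 0.749, 0.19]
force: [0.5, -0.6, -1.8]
finger_gap: 0.155
grip_force: 68.8
```

```bash
python3 -c "
from m import *
from p import *
p,R,s=cur();print(p,s['time'],s['finger_gap'],s['force'])
c=shot('wrist','w3.png')
M=masks(c,(0,0,512,384))
for k in('blue','yellow'):
  for q in M[k]: print(k,q)
T=R.as_matrix();Q=np.c_[T[:,1],T[:,0],-T[:,2]].copy();Q=np.c_[T[:,1],T[:,0],-T[:,2]]
for h in (16,18):
 for X in([-7,-30,50],[7,-30,50],[-7,30,50],[7,30,50],[-70,-38,5],[-70,38,5],[63,-22,8],[63,22,8]): print(h,X,proj(c,p+Q@(np.array(X)-[0,0,h])).round(1))
"
```

```text
[454.0014947  201.63260663 204.90961761] 6.45 0.154976696055515 [ 0.45609988 -0.63803836 -1.80581517]
blue (np.int32(4062), [258.4, 282.1], [[242.0, 220.0], [275.0, 220.0], [275.0, 347.0], [242.0, 347.0]])
yellow (np.int32(3245), [145.4, 229.6], [[124.5, 177.0], [155.5, 174.0], [166.89999389648438, 288.20001220703125], [135.89999389648438, 291.29998779296875]])
yellow (np.int32(645), [367.9, 242.9], [[359.5, 279.79998779296875], [367.29998779296875, 207.10000610351562], [376.5, 208.0], [368.70001220703125, 280.79998779296875]])
16 [-7, -30, 50] [[242.5 356.2]]
16 [7, -30, 50] [[275.2 356.2]]
16 [-7, 30, 50] [[240.  225.9]]
16 [7, 30, 50] [[277.7 225.9]]
16 [-70, -38, 5] [[136.6 305.9]]
16 [-70, 38, 5] [[119.4 176.7]]
16 [63, -22, 8] [[373.6 284.4]]
16 [63, 22, 8] [[382.8 208.6]]
18 [-7, -30, 50] [[242.7 352.6]]
18 [7, -30, 50] [[275.  352.6]]
18 [-7, 30, 50] [[240.3 223.9]]
18 [7, 30, 50] [[277.4 223.9]]
18 [-70, -38, 5] [[137.8 303.7]]
18 [-70, 38, 5] [[121.1 175.8]]
18 [63, -22, 8] [[372.3 282.4]]
18 [63, 22, 8] [[381.3 207.4]]
```

View pics/w3.png

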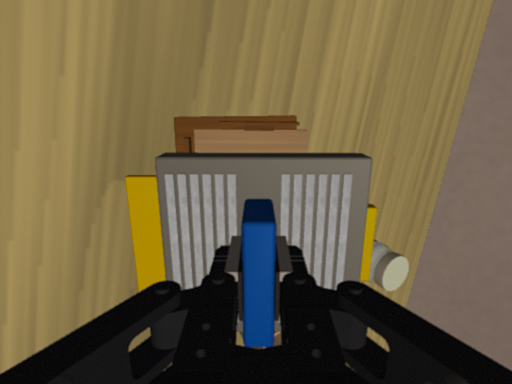

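```bash
cat > fit.py <<'E'
from p import *
from scipy.optimize import least_squares
def fit(c,p,R,pts,pix):
    T=R.as_matrix();Q=np.c_[T[:,1],T[:,0],-T[:,2]]
    f=lambda v:(proj(c,(p+Q@(Ro.from_rotvec([v[5],v[3],v[4]]).apply(np.array(pts,float)).T+np.array(v[:3])[:,None]).T)-pix).ravel()
    r=least_squares(f,[0,0,-18,0,0,0]);print("off",r.x[:3].round(1),"pitch,yaw,roll deg",np.degrees(r.x[3:]).round(2));print(r.fun.reshape(-1,2).round(1));return r.x
E
python3 - <<'E'
from fit import *
p,R,s=cur();c=shot("wrist")
g=c["frame"].astype(int)
for v in(160,180): print(v,[ (u,g[v,u].tolist()) for u in list(range(122,134,2))+list(range(154,164,2))+list(range(362,374,2))])
pts=[[-70,38,5],[63,22,8],[63,-22,8],[-50,50,16],[55,50,16],[0,30,50],[0,-30,50]]
pix=np.array([[126,175.5],[376,207],[369,281],[158,154],[368.5,154],[258.5,199],[258.5,348]])
fit(c,p,R,pts[:5],pix[:5])
E
```

```text
Traceback (most recent call last):
  File "fit.py", line 5
    f=lambda v:(proj(c,(p+Q@(Ro.from_rotvec([v[5],v[3],v[4]]).apply(np.array(pts,float)).T+np.array(v[:3])[:,None]).T)-pix).ravel()
               ^
SyntaxError: '(' was never closed
```

```bash
cat > fit.py <<'E'
from p import *
from scipy.optimize import least_squares
def fit(c,p,R,pts,pix):
    T=R.as_matrix();Q=np.c_[T[:,1],T[:,0],-T[:,2]]
    def f(v):
        L=Ro.from_rotvec([v[5],v[3],v[4]]).apply(np.array(pts,float))+v[:3]
        return (proj(c,p+L@Q.T)-pix).ravel()
    r=least_squares(f,[0,0,-18,0,0,0]);print("off",r.x[:3].round(1),"pitch,yaw,roll deg",np.degrees(r.x[3:]).round(2));print(r.fun.reshape(-1,2).round(1).tolist());return r.x
E
python3 - <<'E'
from fit import *
p,R,s=cur();c=shot("wrist")
pts=[[-70,38,5],[63,22,8],[63,-22,8],[-50,50,16],[55,50,16],[0,30,50],[0,-30,50]]
pix=np.array([[126,175.5],[376,207],[369,281],[158,154],[368.5,154],[258.5,220],[258.5,348]])
fit(c,p,R,pts[:5],pix[:5]); fit(c,p,R,pts,pix)
E
```

```text
off [ -0.3  -2.3 -22.1] pitch,yaw,roll deg [ 1.96 -0.42 -6.59]
[[0.4, 0.1], [-1.2, -1.2], [0.3, 0.6], [-0.4, -0.1], [0.9, 0.6]]
off [ -0.3  -1.9 -22.9] pitch,yaw,roll deg [ 0.23 -0.14 -2.32]
[[-0.1, 0.6], [0.2, -0.2], [-0.3, -0.1], [-2.6, 2.1], [2.8, 2.4], [0.1, -2.1], [-0.2, -2.0]]
```

```bash
cat >> p.py <<'E'
BAY=np.array([562,-207.5,75.]);BY=12.8;OFF=np.array([-.3,-2,-20.])
def tcp(tip,tilt):  # TCP for tongue tip given in bay coords
    B=Ro.from_euler("z",BY,degrees=True).as_matrix();R,Q=Rt(BY,tilt)
    return BAY+B@np.array(tip,float)-Q@(OFF+[-70,0,0])
E
python3 -c "
from p import *
t=tcp([-45,0,75],20);print(t);go(t,BY,20,18)"
```

```text
[ 575.42351549 -202.39928423  192.83786849]
18 x [-23.3   1.6   1.3] [ 0.45  0.02 -0.09]
```

{"method": "jog_arm", "body": {"series": [[0,-12,0.8,0.7,0.2,0,0],[0,-18,1.4,1,0.4,0,-0.1],[0,-23.3,1.6,1.3,0.45,0,-0.1],[0,-23.3,1.6,1.3,0.45,0,-0.1],[0,-23.3,1.6,1.3,0.45,0,-0.1],[0,-23.3,1.6,1.3,0.45,0,-0.1],[0,-23.3,1.6,1.3,0.45,0,-0.1],[0,-23.3,1.6,1.3,0.45,0,-0.1],[0,-23.3,1.6,1.3,0.45,0,-0.1],[0,-23.3,1.6,1.3,0.45,0,-0.1],[0,-23.3,1.6,1.3,0.45,0,-0.1],[0,-23.3,1.6,1.3,0.45,0,-0.1]]}}

```text
time: 7.55
position: [529.3, -52.9, 197.4]
eef_rot: [0.125, 0.615, 0.763, 0.154]
force: [1.6, -0.7, -1.1]
finger_gap: 0.151
grip_force: 68.9
```

{"method": "jog_arm", "body": {"series": [[0,-23.3,1.6,1.3,0.45,0,-0.1],[0,-23.3,1.6,1.3,0.45,0,-0.1],[0,-23.3,1.6,1.3,0.45,0,-0.1],[0,-23.3,1.6,1.3,0.45,0,-0.1],[0,-23.3,1.6,1.3,0.45,0,-0.1],[0,-23.3,1.6,1.3,0.45,0,-0.1],[0,-15,1.2,1,0.4,0,0],[0,0,0,0,0,0,0],[0,0,0,0,0,0,0],[0,0,0,0,0,0,0]]}}

```text
time: 8.38
position: [575.4, -199.3, 194.3]
eef_rot: [0.109, 0.614, 0.77, 0.133]
force: [-0.4, -0.8, -1.2]
finger_gap: 0.151
grip_force: 68.9
```

```bash
python3 -c "
from p import *
p,R,s=cur();print(p,s['time'],s['finger_gap'],s['force'],s['grip_force'])
a=shot('top','t4.png');b=shot('side','s4.png');w=shot('wrist','w4.png')
f=cv2.imread('pics/t4.png')[115:225,235:355];g=cv2.imread('pics/s4.png')[120:240,190:320]
h=lambda q:cv2.resize(q,(400,400*q.shape[0]//q.shape[1]),interpolation=2)
f,g=h(f),h(g);print(f.shape,g.shape)
n=max(f.shape[0],g.shape[0]);cv2.imwrite('pics/c4.png',np.hstack([cv2.copyMakeBorder(q,0,n-q.shape[0],0,0,0) for q in(f,g)]))
t=tcp([-45,0,75],20);go(t,BY,20,4)
"
```

```text
[ 575.40626115 -199.30481391  194.25331111] 8.3833 0.15055611537737476 [-0.42087325 -0.75038274 -1.21872419] 68.90142917633057
(366, 400, 3) (369, 400, 3)
4 x [-0.8 -0.4  0.5] [-0.03  0.09  0.04]
```

View pics/c4.png

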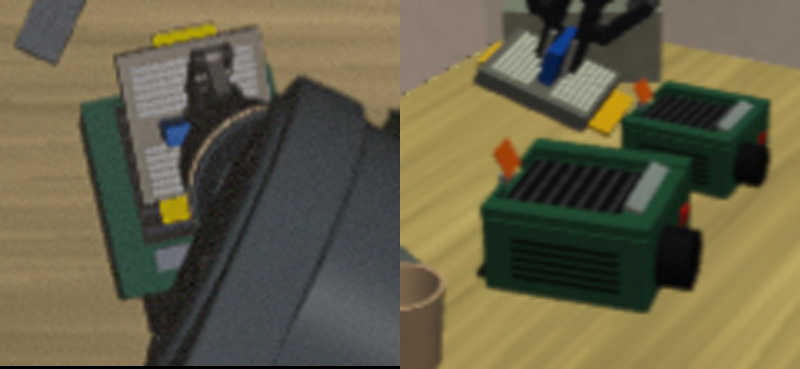

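View pics/w4.png

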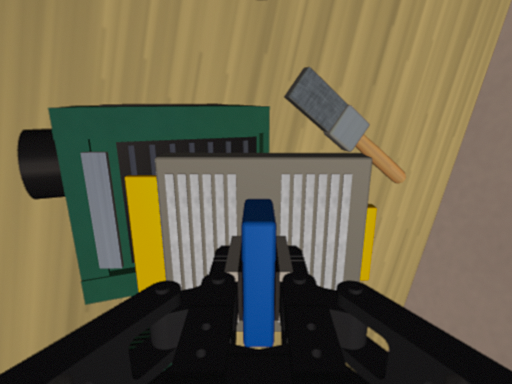

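```bash
python3 - <<'E'
from m import *
from p import *
p,R,s=cur();a,b,w=shot("top"),shot("side"),shot("wrist")
T=R.as_matrix();Q=np.c_[T[:,1],T[:,0],-T[:,2]]
q=masks(b,(360,120,420,190))["yellow"]+masks(b,(325,120,420,190))["yellow"]
for x in masks(b,(330,120,420,190))["yellow"]: print("side yel",x)
print("side near/far tip corner obs",np.array([607,136])/3.077+[190,120],np.array([636,97])/3.077+[190,120])
for h in(16,20,24):
    print(h,[proj(b,p+Q@np.array([-70,y,z-h]))[0].round(1).tolist() for y,z in((36,0),(-40,0),(36,5),(-40,5))])
for x in masks(b,(190,120,320,240))["yellow"]: print("side yel",x)
for x in masks(a,(235,115,355,225))["yellow"]: print("top yel",x, [onz(a,u,140) for u in x[2]])
# wrist lip
x=max(masks(w,(75,140,130,280))["steel"],key=lambda q:q[0]);print(x)
L=[onz(w,u,91) for u in x[2]];B=Ro.from_euler("z",BY,degrees=True).as_matrix()
for u in L: print("lip corner in bay",(B.T@(u-BAY)).round(1))
E
```

```text
side near/far tip corner obs [387.27006825 164.19889503] [396.69483263 151.52421189]
16 [[257.5, 163.0], [265.6, 151.8], [258.1, 161.5], [266.2, 150.3]]
20 [[257.0, 164.2], [265.1, 153.0], [257.6, 162.7], [265.7, 151.5]]
24 [[256.5, 165.5], [264.7, 154.2], [257.1, 163.9], [265.3, 152.7]]
side yel (np.int32(102), [257.9, 155.8], [[250.6999969482422, 159.8000030517578], [259.70001220703125, 147.8000030517578], [265.3999938964844, 152.10000610351562], [256.3999938964844, 164.10000610351562]])
top yel (np.int32(48), [289.7, 125.0], [[280.5, 125.69999694824219], [298.5, 121.69999694824219], [299.0, 124.0999984741211], [281.0, 128.10000610351562]]) [array([ 646.55641368, -173.42950642,  140.        ]), array([ 656.98710894, -217.48366363,  140.        ]), array([ 651.04381768, -218.67284213,  140.        ]), array([ 640.634074  , -174.63730815,  140.        ])]
top yel (np.int32(49), [286.8, 177.4], [[282.5, 175.3000030517578], [290.0, 173.8000030517578], [291.20001220703125, 179.8000030517578], [283.70001220703125, 181.3000030517578]]) [array([ 525.26357472, -178.11761813,  140.        ]), array([ 529.01982546, -196.26649284,  140.        ]), array([ 514.50486568, -199.14154771,  140.        ]), array([ 510.7652769 , -181.00556466,  140.        ])]
(np.int32(2735), [100.7, 208.4], [[79.69999694824219, 152.10000610351562], [103.69999694824219, 148.10000610351562], [123.0999984741211, 266.5], [99.0999984741211, 270.3999938964844]])
lip corner in bay [-74.8  45.8  16. ]
lip corner in bay [-59.9  47.8  16. ]
lip corner in bay [-58.2 -44.   16. ]
lip corner in bay [-75.1 -44.1  16. ]
```

The views agree: h is about 20 mm, and the lip lies about 1.3 mm to +y of my estimate. I'll correct that and go lower.

```bash
sed -i 's/562,-207.5,75/562.3,-206.2,75/' p.py; python3 -c "
from p import *
t=tcp([-47,0,10],20);print(t);go(t,BY,20,8)"
```

```text
[ 573.77321678 -201.54238123  127.83786849]
8 x [-0.2 -3.2  7.8] [-0.01  0.05  0.02]
```

{"method": "jog_arm", "body": {"series": [[0,-0.2,-3.2,7.8,0,0.05,0],[0,-0.2,-3.2,7.8,0,0.05,0],[0,-0.2,-3.2,7.8,0,0.05,0],[0,-0.2,-3.2,7.8,0,0.05,0],[0,-0.2,-3.2,7.8,0,0.05,0],[0,-0.2,-3.2,7.8,0,0.05,0],[0,-0.2,-3.2,7.8,0,0.05,0],[0,-0.2,-3.2,7.8,0,0.05,0],[0,0,0,0,0,0,0],[0,0,0,0,0,0,0]]}}

```text
time: 9.52
position: [573.2, -202.1, 127.4]
eef_rot: [0.107, 0.614, 0.77, 0.135]
force: [-0.8, -0.5, -0.2]
finger_gap: 0.149
grip_force: 68.9
```

```bash
python3 -c "
from p import *
p,R,s=cur();print(p,s['force'],s['moment'])
go(tcp([-47,0,1],20),BY,20,6)"
```

```text
[ 573.24215377 -202.13631283  127.43825241] [-0.8255706  -0.52619685 -0.24523065] [-0.07358997  0.38164153  0.02041077]
6 x [ 0.1 -0.4  1.4] [-0.03 -0.01  0.02]
```

{"method": "jog_arm", "body": {"series": [[0,0.1,-0.5,1.4,0,0,0],[0,0.1,-0.5,1.4,0,0,0],[0,0.1,-0.5,1.4,0,0,0],[0,0.1,-0.5,1.4,0,0,0],[0,0,-0.5,1.4,0,0,0],[0,0,0,0,0,0,0],[0,0,0,0,0,0,0]]}}

```text
time: 10.1
position: [573.4, -201.8, 120.5]
eef_rot: [0.108, 0.614, 0.77, 0.135]
force: [0.3, -0.7, -0.7]
finger_gap: 0.154
grip_force: 68.9
```

{"method": "jog_arm", "body": {"series": [[0,0,-0.4,0.9,0,0,0],[0,0,0,0,0,0,0],[0,0,0,0,0,0,0]]}}

```text
time: 10.35
position: [573.4, -201.9, 119.5]
eef_rot: [0.108, 0.614, 0.77, 0.135]
force: [-0.7, 0.0, -0.7]
finger_gap: 0.149
grip_force: 68.9
```

{"method": "jog_arm", "body": {"series": [[0,0,-0.4,0.9,0,0,0],[0,0,0,0,0,0,0],[0,0,0,0,0,0,0]]}}

```text
time: 10.6
position: [573.3, -201.9, 118.6]
eef_rot: [0.108, 0.614, 0.77, 0.135]
force: [0.0, -0.1, -2.2]
finger_gap: 0.153
grip_force: 68.9
```

{"method": "jog_arm", "body": {"series": [[0,0,-0.3,0.7,0,0,0],[0,0,0,0,0,0,0],[0,0,0,0,0,0,0]]}}

```text
time: 10.85
position: [573.4, -201.9, 117.9]
eef_rot: [0.108, 0.614, 0.77, 0.135]
force: [0.2, 0.0, -0.8]
finger_gap: 0.147
grip_force: 69.0
```

{"method": "jog_arm", "body": {"series": [[0,0,-0.3,0.7,0,0,0],[0,0,0,0,0,0,0],[0,0,0,0,0,0,0]]}}

```text
time: 11.1
position: [573.6, -202.0, 117.5]
eef_rot: [0.108, 0.614, 0.77, 0.135]
force: [0.5, 0.4, 4.6]
finger_gap: 0.148
grip_force: 69.7
```

{"method": "jog_arm", "body": {"series": [[0,0,-0.3,0.7,0,0,0],[0,0,0,0,0,0,0],[0,0,0,0,0,0,0]]}}

```text
time: 11.35
position: [573.8, -202.0, 117.3]
eef_rot: [0.108, 0.614, 0.77, 0.135]
force: [-3.1, 1.4, 10.7]
finger_gap: 0.154
grip_force: 70.6
```

{"method": "jog_arm", "body": {"series": [[0,0,0.7,-1.9,0,0,0],[0,0,-2.8,-1,0,0,0],[0,0,-2.8,-1,0,0,0],[0,0,-2.8,-1,0,0,0],[0,0,-2.8,-1,0,0,0],[0,0,-2.8,-1,0,0,0],[0,0,-2.8,-1,0,0,0],[0,0,0,0,0,0,0],[0,0,0,0,0,0,0]]}}

```text
time: 12.1
position: [555.7, -206.0, 118.3]
eef_rot: [0.108, 0.614, 0.77, 0.135]
force: [-0.0, -0.3, -1.3]
finger_gap: 0.152
grip_force: 68.9
```

```bash
python3 -c "
from p import *
p,R,s=cur();T=R.as_matrix();Q=np.c_[T[:,1],T[:,0],-T[:,2]];B=Ro.from_euler('z',BY,degrees=True).as_matrix()
print(B.T@(p+Q@(OFF+[-70,0,0])-BAY),s['force'],s['moment'],Ro.from_matrix(B.T@Q).as_rotvec(degrees=True))"
```

```text
[-65.71515496  -0.41157374   0.5499314 ] [-0.04182724 -0.29098663 -1.2987033 ] [-0.08286553  0.35370076  0.01138161] [ 3.90421433e-03 -1.98750022e+01  1.05834523e-01]
```

Free so far, with no force. I'll slide on in small steps until the tongue touches the wall at x = -72.

{"method": "jog_arm", "body": {"series": [[0,0,-1.9,-0.7,0,0,0],[0,0,-1.9,-0.7,0,0,0],[0,0,0,0,0,0,0],[0,0,0,0,0,0,0]]}}

```text
time: 12.43
position: [551.8, -206.8, 118.3]
eef_rot: [0.108, 0.614, 0.77, 0.135]
force: [-0.7, -0.2, -2.1]
finger_gap: 0.151
grip_force: 68.8
```

{"method": "jog_arm", "body": {"series": [[0,0,-0.9,-0.3,0,0,0],[0,0,0,0,0,0,0],[0,0,0,0,0,0,0]]}}

```text
time: 12.68
position: [551.4, -206.9, 118.5]
eef_rot: [0.108, 0.614, 0.77, 0.135]
force: [4.7, 1.7, -0.8]
finger_gap: 0.153
grip_force: 68.7
```

{"method": "jog_arm", "body": {"series": [[0,0,-0.9,-0.3,0,0,0],[0,0,0,0,0,0,0],[0,0,0,0,0,0,0]]}}

```text
time: 12.93
position: [551.0, -207.0, 118.9]
eef_rot: [0.108, 0.613, 0.771, 0.136]
force: [8.7, 3.9, -1.2]
finger_gap: 0.151
grip_force: 68.5
```

```bash
sed -i 's/562.3,-206.2,75/564.1,-205.8,75/' p.py; python3 -c "
from p import *
go(tcp([-70.5,0,0.7],20),BY,20,2)
R0=Rt(BY,20)[0]
plan(tcp([-70.5,0,.7],20),R0,tcp([-70.5,0,.7],8),Rt(BY,8)[0],6)
plan(tcp([-70.5,0,.7],8),Rt(BY,8)[0],tcp([-70.5,0,.3],0),Rt(BY,0)[0],8)
"
```

```text
2 x [0.1 0.8 0.4] [-0.   -0.02  0.08]
6 x [0.  0.7 2.5] [ 2. -0.  0.]
8 x [-0.   0.3  1.3] [1. 0. 0.]
```

{"method": "jog_arm", "body": {"series": [[0,0.1,1,0.5,0,0,0.05],[0,0.1,0.6,0.3,0,0,0.05],[0,0,0,0,0,0,0],[0,0,0.7,2.5,2,0,0],[0,0,0.7,2.5,2,0,0],[0,0,0.7,2.5,2,0,0],[0,0,0.7,2.5,2,0,0],[0,0,0.7,2.5,2,0,0],[0,0,0.7,2.5,2,0,0],[0,0,0,0,0,0,0],[0,0,0,0,0,0,0]]}}

```text
time: 13.85
position: [559.5, -204.9, 104.4]
eef_rot: [0.043, 0.622, 0.78, 0.054]
force: [-0.8, -0.4, 2.3]
finger_gap: 0.148
grip_force: 69.9
```

```bash
cat > st.py <<'E'
from p import *
p,R,s=cur();T=R.as_matrix();Q=np.c_[T[:,1],T[:,0],-T[:,2]];B=Ro.from_euler('z',BY,degrees=True).as_matrix()
print("tip",B.T@(p+Q@(OFF+[-70,0,0])-BAY),"tcp",B.T@(p-BAY),"F",B.T@s['force'],s['moment'],Ro.from_matrix(B.T@Q).as_rotvec(degrees=True),s['finger_gap'])
E
python3 st.py; python3 -c "
from p import *
w=shot('wrist','w5.png')"
```

```text
tip [-7.12235884e+01 -1.08082532e-01 -3.93789596e-02] tcp [-4.33014045  1.92569867 29.4092263 ] F [-0.90617701 -0.17053874  2.29154297] [-0.15764535  0.48671421  0.00766084] [ 0.01981396 -7.87897456  0.03531299] 0.14842965105034114
```

View pics/w5.png

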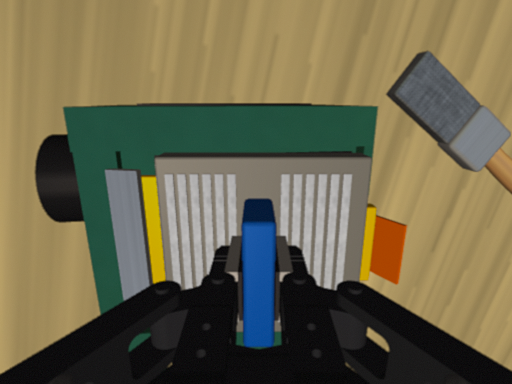

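The tongue is half under the lip (visible strip u=143–160) and the ledge is at the orange lead-in (372,240). I'll swing further while watching the force.

{"method": "jog_arm", "body": {"series": [[0,0,0.6,1.2,1,0,0],[0,0,0.5,1.2,1,0,0],[0,0,0.4,1.2,1,0,0],[0,0,0,0,0,0,0],[0,0,0,0,0,0,0]]}}

```text
time: 14.32
position: [561.1, -204.6, 101.4]
eef_rot: [0.026, 0.623, 0.781, 0.033]
force: [-3.5, -2.1, 4.1]
finger_gap: 0.148
grip_force: 70.1
```

{"method": "jog_arm", "body": {"series": [[0,0,0.3,1.3,1,0,0],[0,0,0.3,1.3,1,0,0],[0,0,0,0,0,0,0],[0,0,0,0,0,0,0]]}}

```text
time: 14.65
position: [561.6, -204.3, 98.4]
eef_rot: [0.015, 0.624, 0.781, 0.019]
force: [-4.5, -2.8, 3.7]
finger_gap: 0.152
grip_force: 70.0
```

```bash
python3 st.py
```

```text
tip [-7.13402609e+01 -4.35480211e-02  1.40718683e-02] tcp [-2.0987395   1.96529618 23.4163423 ] F [-5.03776452 -1.72294134  3.74321619] [-0.41893917  1.40692681 -0.05617454] [ 0.02276602 -2.79273871  0.01434245] 0.15228429147670897
```

{"method": "jog_arm", "body": {"series": [[0,0,0.2,1.3,1,0,0],[0,0,0,0,0,0,0],[0,0,0.2,1.3,1,0,0],[0,0,0,0,0,0,0],[0,0,0,0,0,0,0]]}}

```text
time: 15.07
position: [562.6, -204.0, 96.0]
eef_rot: [0.005, 0.624, 0.782, 0.006]
force: [-3.3, -0.4, 4.7]
finger_gap: 0.149
grip_force: 70.3
```

{"method": "jog_arm", "body": {"series": [[0,0,0.1,1,0.8,0,0],[0,0,0,0,0,0,0],[0,0,0,0,0,0,0]]}}

```text
time: 15.32
position: [563.1, -204.3, 95.6]
eef_rot: [0.001, 0.624, 0.782, 0.001]
force: [-3.9, -2.3, 8.7]
finger_gap: 0.152
grip_force: 71.0
```

```bash
python3 st.py
```

```text
tip [-70.92440044  -0.3068178    0.39908817] tcp [-0.67171448  1.72975686 20.56099478] F [-4.30951542 -1.42998734  8.66802383] [0.02196246 0.86579026 0.13859817] [-0.00725359 -0.13220951  0.02774637] 0.15210583277451023
```

{"method": "jog_arm", "body": {"series": [[0.45,0,0,0,0,0,0],[0.45,0,0,0,0,0,0],[0.45,0,0,0,0,0,0],[0.45,0,0,0,0,0,0],[0.45,0,0,0,0,0,0],[0.45,0,0,0,0,0,0],[0.45,0,0,-10,0,0,0],[0.45,0,0,-20,0,0,0],[0.45,0,0,-20,0,0,0],[0.45,0,0,-20,0,0,0],[0,0,0,0,0,0,0],[0,0,0,0,0,0,0]]}}

```text
time: 16.32
position: [563.4, -204.4, 166.7]
eef_rot: [0.002, 0.624, 0.782, 0.001]
force: [-0.2, -0.4, -0.9]
finger_gap: 0.175
grip_force: 0.0
```

```bash
python3 st.py; python3 -c "
from p import *
w=shot('wrist','w6.png')
B=Ro.from_euler('z',BY,degrees=True).as_matrix()
go(BAY+B@[40,0,30],BY,0,6)"
```

```text
tip [-70.64241449  -0.56380296  71.48354808] tcp [-0.41485803  1.48755014 91.73131991] F [-0.2893125  -0.30380543 -0.8508142 ] [-0.0073471   0.05257077  0.01823547] [-0.06381644 -0.20388222  0.0235979 ] 0.17520794196174694
6 x [-0.3  6.8 10.1] [0.02 0.   0.  ]
```

View pics/w6.png

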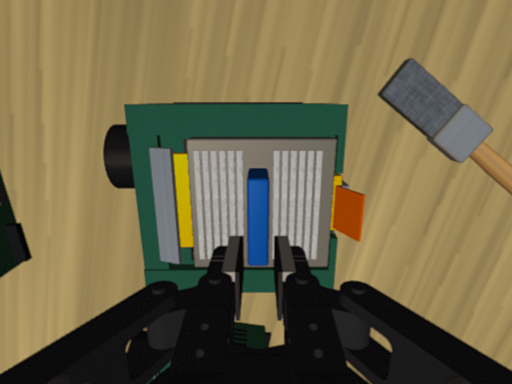

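The cassette lies in the bay with the tongue under the lip and the ledge at the clip (338,180). Now I'll press the pad with shut fingers to make sure it has snapped.

{"method": "jog_arm", "body": {"series": [[0,-0.3,12,0,0,0,0],[0,-0.3,12,0,0,0,0],[0,-0.3,12,0,0,0,0],[0,0,0,20,0,0,0],[0,0,0,20,0,0,0],[0,0,0,15,0,0,0],[0,0,0,10,0,0,0],[0,0,0,5,0,0,0],[0,0,0,2,0,0,0],[0,0,0,0,0,0,0],[0,0,0,0,0,0,0]]}}

```text
time: 17.28
position: [598.3, -197.1, 93.9]
eef_rot: [0.001, 0.624, 0.782, 0.001]
force: [0.1, 0.6, 0.4]
finger_gap: 0.002
grip_force: 0.0
```

```bash
python3 st.py
```

```text
tip [-34.97271242  -1.16944924  -1.24137549] tcp [35.2836427   0.85610079 18.90885309] F [0.24982979 0.50824539 0.39939411] [0.03608233 0.0103565  0.00746291] [-0.00776243 -0.12269932  0.01861285] 0.0016526416981496946
```

{"method": "jog_arm", "body": {"series": [[0,0,0,1,0,0,0],[0,0,0,1,0,0,0],[0,0,0,0.7,0,0,0],[0,0,0,0,0,0,0],[0,0,0,0,0,0,0]]}}

```text
time: 17.7
position: [598.3, -197.1, 91.0]
eef_rot: [0.001, 0.624, 0.782, 0.001]
force: [-0.9, 0.9, 4.6]
finger_gap: 0.0
grip_force: 2.6
```

{"method": "jog_arm", "body": {"series": [[0,0,0,0.8,0,0,0],[0,0,0,0,0,0,0],[0,0,0,0,0,0,0]]}}

```text
time: 17.95
position: [598.3, -197.1, 91.0]
eef_rot: [0.001, 0.624, 0.782, 0.001]
force: [-5.3, 2.1, 16.2]
finger_gap: 0.001
grip_force: 7.9
```

{"method": "jog_arm", "body": {"series": [[0,0,0,0.8,0,0,0],[0,0,0,0,0,0,0],[0,0,0,0,0,0,0]]}}

```text
time: 18.2
position: [598.4, -197.1, 90.9]
eef_rot: [0.001, 0.624, 0.782, 0.001]
force: [-8.2, 2.9, 26.4]
finger_gap: -0.002
grip_force: 12.9
```

The top stops hard at z = 91, which is exactly 16 mm over the seat, so it is fully home. I'll retreat and look.

{"method": "jog_arm", "body": {"series": [[0,0,0,-3,0,0,0],[0,0,0,-15,0,0,0],[0,0,0,-25,0,0,0],[0,0,0,-25,0,0,0],[0,0,-25,-25,0,0,0],[0,0,-25,-10,0,0,0],[0,0,-10,0,0,0,0],[0,0,0,0,0,0,0],[0,0,0,0,0,0,0]]}}

```text
time: 18.95
position: [539.3, -210.5, 192.0]
eef_rot: [0.0, 0.624, 0.781, 0.001]
force: [0.1, 0.7, -0.0]
finger_gap: 0.003
grip_force: 0.0
```

```bash
python3 - <<'E'
from p import *
w=shot('wrist','w7.png');b=shot('side','s7.png')
B=Ro.from_euler('z',BY,degrees=True).as_matrix()
P=lambda c,x:proj(c,BAY+B@np.array(x,float))[0].round(1).tolist()
for n,x in(("bar+x+y",[7,30,50]),("bar-x-y",[-7,-30,50]),("frame --",[-50,-50,16]),("frame -+",[-50,50,16]),("frame ++",[55,50,16]),("frame +-",[55,-50,16]),("clip top",[70,17,36]),("clip top",[70,-17,36])): print(n,P(w,x),P(b,x))
f=cv2.resize(cv2.imread('pics/w7.png')[80:320,80:400],(440,330),interpolation=2);g=cv2.resize(cv2.imread('pics/s7.png')[150:230,205:290],(351,330),interpolation=2)
cv2.imwrite('pics/c7.png',np.hstack([f,g]))
E
```

```text
bar+x+y [304.9, 170.2] [239.4, 169.6]
bar-x-y [282.5, 250.0] [251.1, 161.3]
frame -- [229.0, 253.0] [267.7, 171.1]
frame -+ [225.4, 135.3] [257.3, 186.7]
frame ++ [362.0, 135.2] [220.8, 181.6]
frame +- [351.0, 252.8] [233.2, 166.7]
clip top [386.7, 183.4] [219.8, 169.4]
clip top [381.5, 226.1] [224.1, 164.4]
```

View pics/c7.png

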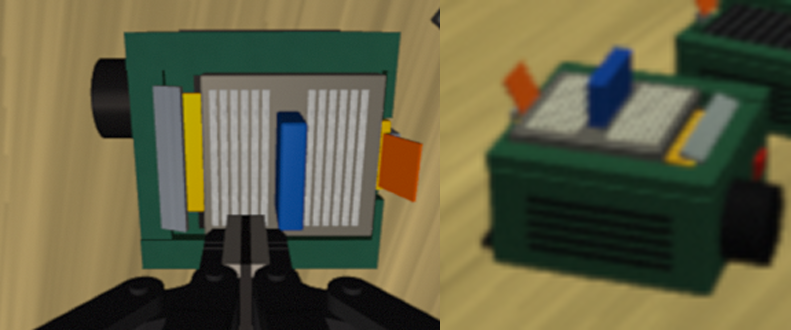

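The wrist view shows the frame flat at (227..361, 135). The clip top is at (387,184) against a predicted rest position of (386.7,183.4). The tongue is under the lip and the robot is clear, so I'll hand in.

```bash
python3 -c "
from bench import env
print(env.sign_off())"
```

```text
the job is handed in; nothing more can be done
None
```

The cassette is in the bay, snapped home under the clip and let go, and the job is handed in; the last pictures agree, but sign-off returned no verdict.

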